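# Seat the filter basket in the coffee pot

### The arm

A 6-joint arm with a two-finger parallel gripper is mounted at the origin on the work surface. World frame = base frame: x ahead of the robot, y to its left, z up, the work surface at z = 0. Lengths are in mm, angles in rad, forces in N, time in s.
With the tool pointing down it reaches from about 375 to 900 mm from the base axis. Payload 3.1 kg.
Tool frame: the origin (TCP) lies at the very end of the fingers, on their centre line; the grasp point (between the pads) lies 19 mm behind it; z points along the fingers, y is the direction in which the jaws open and shut (so a half turn about z gives the same grasp; the last joint's range is limited). The gripper opens to 87 mm and grips with 3 to 60 N. Pads are 19 mm wide; open, the fingers measure 117 mm over their backs; the gripper's body (75 mm by 190 mm) begins 51 mm behind the grasp point.
Start: joints at [-1.47, 0.527, 1.433, -0, 1.181, -0.178], TCP at [172.025, -600.836, 222.548] pointing down, gripper open.
Joint ranges: [-3.08, 3.08], [-0.75, 2.2], [0.22, 2.44], [-1.43, 4.57], [0, 2.65], [-2.85, 2.85]. Speed limits (rad/s): [2.79, 2.79, 3.14, 3.14, 3.14, 3.14].

### API

Orientations are given as a rotation vector (axis times angle).
In Python, from cell import read_state, read_camera, sign_off gives the robot as it stands.
- The arm moves only by the tool servo_tool, never from a script. Its argument "steps" is a list of rows, each a list of 5 numbers: the shift along the tool's x, y, z in mm, then the turn about the tool's z in rad, then the opening in per cent of the stroke, from 0 (shut) to 100 (fully open). In form: [[x, y, z, yaw, jaw], ...]. A call has 1 to 5 rows; each row shifts and turns the commanded pose from where the row before left it, along the tool's axes as they then stand; what a row does not reach is not made up. A row lasts 1/10 s, in which the tool goes at most 50 mm and 8.59 degrees, less where a joint would pass 70% of its speed; a pose out of reach is approached as far as the arm can. A call is refused whole if a number of a shift passes 50 or a number of a turn 0.15, either way. A call with a gripper value outside its range is refused whole. The fingers move at their own pace and stop on an object; "force" is the grip in N (left out, the last holds). Time passes only in rows, so rows that do not move let the fingers close. It gives the time, the measured TCP pose, the force and the opening at its end, in the units of the state.
- read_state(): the state, without advancing time (a new reading comes with each control period).
- read_camera(name): name is "scene" or "top"; returns a dict with "color" (420x560x3 uint8, blue, green, red), "vertical_fov" (degrees; the focal length in pixels is half the picture's height over the tangent of half this angle, whatever the lens; pixels are square), "cx", "cy" (the principal point, pixels), "distortion" ([k1, k2, p1, p2, k3] as OpenCV has them; the pictures are not rectified), "pose" (4x4, takes a point from camera to world coordinates). Camera axes: x right, y up, looking along -z (the intrinsics and any distortion apply to the point x, -y, -z); pixel columns grow to the right and rows downward; lengths in mm; the calibration is good to about 2 mm. A picture is of the moment at which its call begins. There is no depth.
- sign_off(): hands the job in, once; it reports no verdict.
The state is a dict: "t": time; "q": joint angles; "joint_vel": joint speeds; "tau": joint torques, N m; "tool_pos": TCP position; "tool_rot": TCP orientation; "contact_force": force on the tool from outside, world axes, zero at the start; "wrist_torque": the same for the moment, N m; "gripper_width": opening from 0.0 (shut) to 1.0 (fully open).
Only numpy, scipy, OpenCV 4.12 (cv2) and the standard library are available. Lean on these libraries where they do the work, as an engineer would, in place of code of your own. Each camera call takes 0.05 s, during which the arm holds its last target. There are 200 camera calls.

### The job

Take the tapered steel filter basket from its wooden stand by its cream grip and lower it, without dropping it, into the orange tapered collar in the mouth of the steel coffee pot, so that it sits centred and upright. Then press it down firmly but gently until the stiff collar has slid all the way down to its stop, keep the push on for a moment, and let go. Leave the crockery and the other things on the table where they are.

Things in the scene. Friction and masses are not known exactly. Their poses are not given: they have to be found in the camera images.
- basket: Loose steel filter basket, 0.17-0.35 kg: cone, 30 degrees to its axis, radius 22 mm at the flat foot (z 0) to 44 mm at z 38, then a rim of radius 46 mm up to z 44. Its cream grip block is described at basket_grip. Origin: centre of the underside, z up along the axis. It starts upright in the stand, foot 4 mm above the table, turned up to 60 degrees.
- basket_seat (a point): Point on the basket's axis 31 mm above its foot, where the cone's radius is 40 mm. Fully nested, it lies within about 1 mm of the collar's lip centre.
- basket_grip (a point): Centre of the flat top of the cream grip block, 76 mm above the basket's foot. The block is 44 mm long along the basket's x, 14 mm thick along its y, 28 mm tall, and stands on a 14 mm wide strap that crosses the rim along x. Pinch it across y from above; press on its flat top.
- stand: Round light-wood stand, fixed, 84 mm across, 10 mm high, with a recess 56 mm across whose floor is 4 mm above the table. Origin at the centre of its underside.
- pot: Steel coffee pot, fixed upright, 120 mm across, 150 mm high, wall 3 mm, open at the top; the cream loop handle reaches 115 mm out from the axis along the pot's own +x. Origin at the centre of its underside.
- collar: Orange tapered seat collar inside the pot's mouth, 96 mm outside, 18 mm high. Origin: centre of its top lip, inner radius 40 mm there, narrowing downward at the basket's 30 degrees. It moves only straight up and down, on a spring (15 N per mm), and slides down stiffly: over 7 N it slips on and stays lower, down to its stop (see collar_lip). The basket's weight alone makes it give under 1 mm.
- pot_lid: The pot's steel lid with a cream ball knob, 126 mm across, 51 mm high, lying on the table; not needed. Origin at the centre of its underside.
- plates: Stack of three white plates, 156 mm across, 33 mm high; not needed. Origin at the centre of the underside.
- cup_a: White cup, 72 mm across, 62 mm high, handle at its +y; not needed. Origin at the centre of the underside.
- cup_b: White cup like the other; not needed. Origin at the centre of the underside.
- sugar_jar: Glass jar with wooden cap, 68 mm across, 95 mm high; not needed. Origin at the centre of the underside.
- coffee_tin: Yellow tin, 72 mm across, 110 mm high; not needed. Origin at the centre of the underside.
- spoon_a: Steel spoon lying on the table, 130 mm long along its x; not needed.
- spoon_b: Second steel spoon, the same; not needed.
- collar_lip (a point): Centre of the collar's top lip (same point as collar). The stop lies 8 to 24 mm below the start; its height differs from pot to pot and cannot be measured, only felt: the push stays near 7 N while the collar slips, then rises by 15 N per mm on the stop. The collar is home once pushed on its stop with 15 N or more for half a second: aim at 16 to 20 N. Over 28 N damages it.
Mind the look-alikes: they are no part of the job. Of the things shaped like the stand, the wood one is meant.

How it is judged (in metres and radians):
On the way, in this order (a step that is already met when the one before it is completed fails the run):
1. the basket is lifted clear of its stand in the gripper (contact force between the fingers and basket above 0.5 N and z of basket in the frame of stand above 0.03 m), for 0.1 s.
2. the basket is nested in the collar's taper (horizontal distance between basket_seat and collar below 0.006 m and z of basket_seat in the frame of collar below 0.006 m and contact force between basket and collar above 0.3 N), for 0.1 s.
3. the nested basket is pressed home on the collar's stop (16 N summed over the taper's walls, about 13 N straight down) (horizontal distance between basket_seat and collar below 0.003 m and z of basket_seat in the frame of collar below 0.003 m and angle between basket's own z axis and vertical below 0.06 rad and contact force between basket and collar above 16 N), for 0.3 s.
At the end, for the whole second after the job is handed in: The basket rests fully nested in the collar (seat point within 3 mm of the lip centre across, between 4 mm below and 3 mm above it), upright within 0.06 rad, at rest and released, the collar having been pressed to its stop (horizontal distance between basket_seat and collar below 0.003 m and z of basket_seat in the frame of collar between -0.004 and 0.003 m and angle between basket's own z axis and vertical below 0.06 rad and linear speed of basket below 0.02 m/s); the robot touches nothing.
It fails at once if the collar is overloaded (36 N summed over the taper's walls, about 28 to 30 N straight down) (contact force between basket and collar above 36 N).
It fails at once if the basket is dropped or slammed into the pot's mouth (horizontal distance between basket and pot below 0.05 m and z of basket_seat in the frame of collar below 0.02 m and linear speed of basket above 0.4 m/s).
It fails at once if a bystander is moved more than 30 mm (distance of any of pot_lid, plates, cup_a, cup_b, sugar_jar, coffee_tin, spoon_a, spoon_b from where it was at the start of the episode above 0.03 m).
It also fails if it takes over 56 s, if anything falls off the work surface, if the arm or the gripper's body presses on something with over 40 N, if the wrist force passes 120 N, or if a joint passes its speed limit or range.

## Working session

There is one attempt and no reset: what is moved stays moved. The work goes in short steps, Python scripts to look and compute and a tool call to move; the robot and the scene stay as the last step left them, time stands still between calls to the robot, and variables do not carry over. Pictures are saved under pics/ and viewed, about 8 in all and at most 12, crops included, and the job is handed in when it is done.

Besides the shell and the picture viewer there is one more tool, called after "Emit:" as a command line: name --pt "numbers of a row" for each row, then --argument value for the rest. servo_tool: Moves the arm, as the interface text tells. Its arguments: {"type":"object","properties":{"steps":{"type":"array","items":{"type":"array","items":{"type":"number"}}},"force":{"type":"number"}},"required":["steps"]}

```bash
mkdir -p pics; cat > h.py <<'E'
import numpy as np, cv2
from cell import read_state, read_camera, sign_off
def K(c):
    h=c["color"].shape[0]; f=h/2/np.tan(np.radians(c["vertical_fov"])/2)
    return np.array([[f,0,c["cx"]],[0,f,c["cy"]],[0,0,1.]])
def rays(c,uv):
    n=cv2.undistortPoints(np.array(uv,float).reshape(-1,1,2),K(c),np.array(c["distortion"],float)).reshape(-1,2)
    P=np.array(c["pose"]); d=np.c_[n[:,0],-n[:,1],-np.ones(len(n))]@P[:3,:3].T
    return P[:3,3],d
def plane(c,uv,z):
    o,d=rays(c,uv); return o+d*((z-o[2])/d[:,2])[:,None]
def proj(c,X):
    P=np.array(c["pose"]); p=(np.array(X,float).reshape(-1,3)-P[:3,3])@P[:3,:3]
    p=p*[1,-1,-1]
    return cv2.projectPoints(p,np.zeros(3),np.zeros(3),K(c),np.array(c["distortion"],float))[0].reshape(-1,2)
E
python3 - <<'E'
from h import *
for n in("scene","top"):
    c=read_camera(n); cv2.imwrite(f"pics/{n}0.png",c["color"]); print(n,c["vertical_fov"],c["distortion"],np.round(c["pose"],3).tolist())
print(read_state())
E
```

```text
scene 44.68970224849784 [-0.178329  0.        0.        0.        0.      ] [[0.806, -0.503, 0.312, 938.558], [0.592, 0.675, -0.44, -516.303], [0.01, 0.539, 0.842, 1129.494], [0.0, 0.0, 0.0, 1.0]]
top 55.15902977217324 [0.00449343 0.         0.         0.         0.        ] [[-0.007, 0.996, -0.091, 452.886], [-1.0, -0.007, -0.003, 15.93], [-0.004, 0.091, 0.996, 1184.174], [0.0, 0.0, 0.0, 1.0]]
{'t': 0.1, 'q': array([-1.47050216e+00,  5.28359128e-01,  1.43376075e+00, -3.90858687e-05,
        1.18141919e+00, -1.78545364e-01]), 'joint_vel': array([ 0.0010493 , -0.00120556, -0.00329065, -0.00049014,  0.00134767,
       -0.00129731]), 'tau': array([-6.18926988e-04, -4.40986347e+01, -1.77151144e+01,  6.34610583e-02,
        5.34216268e-02, -3.97436929e-05]), 'tool_pos': array([ 171.94833892, -600.19612357,  221.6824163 ]), 'tool_rot': array([-3.10917845e+00, -4.36335164e-01, -6.28196893e-05]), 'contact_force': array([-0.09359417,  0.58540504,  0.65889632]), 'wrist_torque': array([-0.02622327,  0.02056823,  0.02633243]), 'gripper_width': 1.0012104492961877}
```

View pics/scene0.png

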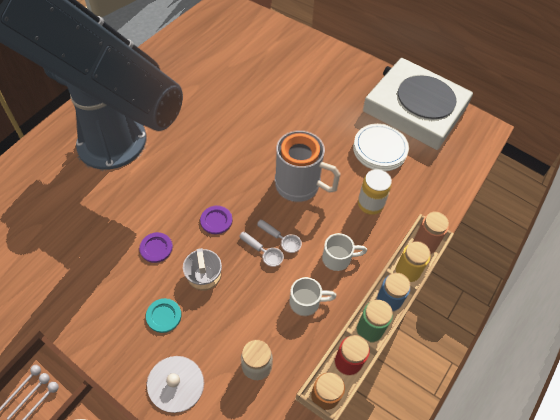

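View pics/top0.png

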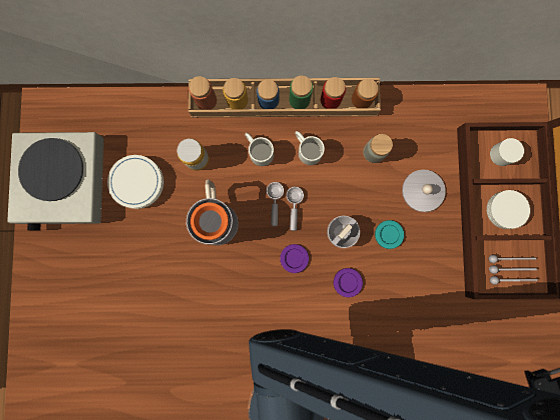

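The scene view shows the basket with its cream grip at about (202,268), the orange collar in the pot at (300,148), two purple and one teal stand-like dishes at (156,247), (216,220) and (163,315), and the lid at (175,383). In the top view the basket is at (344,232), the pot at (211,220), the purple dishes at (295,258) and (348,282), and the teal one at (390,234). The basket's wooden stand should be the one under the steel basket, so I'll check that in a crop.

```bash
python3 - <<'E'
from h import *
s=cv2.imread("pics/scene0.png");t=cv2.imread("pics/top0.png")
r=lambda im,y,x,h,w,k:cv2.resize(im[y:y+h,x:x+w],None,fx=k,fy=k,interpolation=cv2.INTER_CUBIC)
a=np.hstack([r(s,240,170,60,70,5.7),r(t,202,310,60,70,5.7)])
b=np.hstack([r(s,125,265,60,70,5.7)[:250],r(t,190,178,60,70,5.7)[:250]])
cv2.imwrite("pics/crop.png",np.vstack([a,b])[:600,:800])
for n,im,(x,y,w,h) in(("s",s,(170,240,70,60)),("t",t,(310,202,70,60))):
    hsv=cv2.cvtColor(im[y:y+h,x:x+w],cv2.COLOR_BGR2HSV)
    m=((hsv[...,2]>190)&(hsv[...,1]>15)&(hsv[...,1]<90)).astype(np.uint8)
    N,l,st,ce=cv2.connectedComponentsWithStats(m)
    for i in range(1,N):
        if st[i,4]>15:
            p=np.argwhere(l==i)[:,::-1]+[x,y]; print(n,st[i],ce[i]+[x,y],cv2.minAreaRect(p.astype(np.float32)))
for n,im,(x,y,w,h) in(("s",s,(265,120,70,60)),("t",t,(178,190,70,60))):
    hsv=cv2.cvtColor(im[y:y+h,x:x+w],cv2.COLOR_BGR2HSV)
    m=((hsv[...,0]<14)&(hsv[...,1]>190)&(hsv[...,2]>140)).astype(np.uint8)
    cs=max(cv2.findContours(m,0,cv2.CHAIN_APPROX_NONE)[0],key=cv2.contourArea)+[x,y]
    print(n,"orange",cv2.boundingRect(cs),cv2.fitEllipse(cs))
E
```

```text
s [ 27   8  11  20 107] [200.78504673 258.14953271] ((200.84228515625, 257.5603942871094), (9.500264167785645, 19.23224449157715), 10.007980346679688)
s [12 13  9 23 28] [184.60714286 263.42857143] ((185.1444091796875, 263.4646301269531), (4.831339359283447, 22.561025619506836), 12.804266929626465)
t [28 23 14 13 74] [345.        231.2027027] ((345.7500305175781, 231.75003051757812), (6.363961219787598, 15.55634880065918), 45.0)
t [25 35  4  7 16] [336.25  239.875] ((336.5, 240.0), (6.0, 3.0), 90.0)Traceback (most recent call last):
  File "<stdin>", line 17, in <module>
ValueError: max() iterable argument is empty
```

View pics/crop.png

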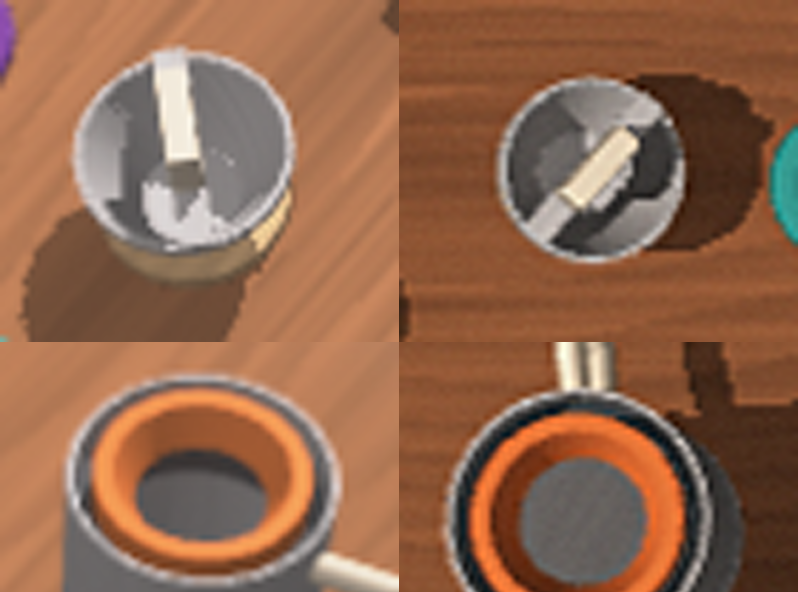

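The crop confirms it: the light-wood ring shows under the steel basket. The other three dishes are purple and teal, so they're ruled out. The collar is visible in both views. Next I'll measure.

```bash
cat > m.py <<'E'
from h import *
def ell(m,off):
    cs=max(cv2.findContours(m.astype(np.uint8),0,cv2.CHAIN_APPROX_NONE)[0],key=cv2.contourArea)+np.array(off)
    return cs.reshape(-1,2), cv2.fitEllipse(cv2.convexHull(cs))
def circ(c,cs,z):
    p=plane(c,cv2.convexHull(cs).reshape(-1,2),z)[:,:2]
    A=np.c_[2*p,np.ones(len(p))]; s=np.linalg.lstsq(A,(p**2).sum(1),rcond=None)[0]
    return s[:2],np.sqrt(s[2]+s[:2]@s[:2])
def cut(c,x,y,w,h):
    b=c["color"][y:y+h,x:x+w]; return b.astype(int),cv2.cvtColor(b,cv2.COLOR_BGR2HSV).astype(int)
E
python3 - <<'E'
from m import *
S=read_camera("scene");T=read_camera("top")
cen=[]
for n,c,r in(("s",S,(265,120,70,60)),("t",T,(178,190,70,60))):
    b,h=cut(c,*r); m=(b[...,2]-b[...,0]>110)&(b[...,2]>185)&(b[...,2]-b[...,1]>70)
    cs,e=ell(m,r[:2]); print(n,"orange",m.sum(),e); cen.append(e[0])
    for z in(135,140,145,150): print(z,circ(c,cs,z))
    b,h=cut(c,*((262,118,76,60) if n=="s" else r))
(o1,d1),(o2,d2)=rays(S,[cen[0]]),rays(T,[cen[1]])
A=np.c_[d1[0],-d2[0]];k=np.linalg.lstsq(A,o2-o1,rcond=None)[0];print("tri collar",o1+k[0]*d1[0],o2+k[1]*d2[0])
r=(318,205,52,52);b,h=cut(T,*r)
cs,e=ell((h[...,1]<75)&(h[...,2]>60),r[:2]);print("t rim",e,circ(T,cs,48))
cx=[]
for c,r in((T,(325,215,36,34)),(S,(190,245,25,35))):
    b,h=cut(c,*r); m=(b[...,2]-b[...,0]>22)&(b[...,2]>185)&(b[...,2]-b[...,0]<90)
    cs,e=ell(m,r[:2]); R=cv2.minAreaRect(cs.astype(np.float32)); q=plane(c,cv2.boxPoints(R),80)
    print("grip",m.sum(),R,np.round(q[:,:2],1).tolist(),"centre",q.mean(0))
print(read_state()["tool_pos"])
E
```

```text
s orange 351 ((300.08905029296875, 147.98069763183594), (29.513362884521484, 38.26700210571289), 95.79436492919922)
135 (array([516.55006557, 207.84699312]), np.float64(48.530812631069516))
140 (array([518.67178578, 204.20619404]), np.float64(48.286815065615805))
145 (array([520.79350599, 200.56539496]), np.float64(48.04281750015647))
150 (array([522.9152262 , 196.92459587]), np.float64(47.798819934701754))
t orange 416 ((208.82080078125, 220.7046356201172), (36.127506256103516, 36.8774299621582), 57.86667251586914)
135 (array([524.31744547, 200.96682922]), np.float64(47.795866931307145))
140 (array([523.97702893, 200.08500544]), np.float64(47.568088276764975))
145 (array([523.6366124 , 199.20318167]), np.float64(47.34030962222766))
150 (array([523.29619587, 198.3213579 ]), np.float64(47.11253096768786))
tri collar [522.34086027 197.95844222 147.26702285] [523.256313   198.77552716 147.47327449]
t rim ((343.2613525390625, 231.30697631835938), (32.146549224853516, 32.95841979980469), 103.62216186523438) (array([ 497.57438983, -163.58592405]), np.float64(45.91721127602644))
grip 75 ((345.0000305175781, 231.00003051757812), (4.242640018463135, 15.55634880065918), 45.0) [[486.1, -144.0], [516.0, -174.8], [507.7, -182.8], [477.8, -152.0]] centre [ 496.8957914  -163.38682854   80.        ]
grip 75 ((199.53997802734375, 259.7799987792969), (14.142135620117188, 3.6769556999206543), 81.8698959350586) [[479.8, -158.5], [485.7, -152.3], [512.9, -177.4], [507.1, -183.4]] centre [ 496.37318687 -167.88939866   80.        ]
[ 172.0013251  -600.40651287  221.93372945]
```

Emit:
servo_tool --pt "36 -27.5 0 0 45" --pt "36 -27.5 0 0 45" --pt "36 -27.5 0 0 45" --pt "36 -27.5 0 0 45" --pt "36 -27.5 0 0 45" --force 30

```text
t: 0.7
tool_pos: [308.0, -417.5, 222.5]
tool_rot: [-3.111, -0.436, -0.0]
contact_force: [0.7, -0.4, -0.2]
gripper_width: 0.626
```

Emit:
servo_tool --pt "36 -27.5 0 0 45" --pt "36 -27.5 0 0 45" --pt "36 -27.5 0 0 45" --pt "36 -27.5 0 0 45" --pt "36 -27.5 0 0 45"

```text
t: 1.2
tool_pos: [443.2, -235.8, 222.6]
tool_rot: [3.111, 0.436, 0.0]
contact_force: [-0.0, -1.0, -0.0]
gripper_width: 0.449
```

Emit:
servo_tool --pt "36 -27.5 0 0 45" --pt "36 -27.5 0 0 45" --pt "0 0 0 0.15 45" --pt "0 0 0 0.15 45" --pt "0 0 0 0.15 45"

```text
t: 1.7
tool_pos: [496.7, -163.8, 222.4]
tool_rot: [-3.129, 0.276, 0.001]
contact_force: [0.3, -0.8, -0.8]
gripper_width: 0.446
```

Emit:
servo_tool --pt "0 0 20 0.15 45" --pt "0 0 20 0.15 45" --pt "0 0 20 0.15 45" --pt "0 0 0 0.15 45" --pt "0 0 0 0 45"

```text
t: 2.2
tool_pos: [496.1, -164.4, 161.8]
tool_rot: [-2.911, 1.181, 0.003]
contact_force: [1.0, 0.6, -0.5]
gripper_width: 0.448
```

```bash
cat >> m.py <<'E'
from scipy.spatial.transform import Rotation as R
def goto(x,y,yaw=None):
    s=read_state(); M=R.from_rotvec(s["tool_rot"]).as_matrix()
    print("t",s["t"],"pos",np.round(s["tool_pos"],1),"xaxis deg",np.degrees(np.arctan2(M[1,0],M[0,0])),"tilt",M[:2,2],"F",np.round(s["contact_force"],1),"w",s["gripper_width"])
    d=np.array([x,y,s["tool_pos"][2]])-s["tool_pos"]; print("tool delta",M.T@d)
E
python3 -c "
from m import *
goto(496.8,-164.5)"
```

```text
t 2.2 pos [ 496.1 -164.4  161.8] xaxis deg -44.17513167811163 tilt [-0.00159074  0.00095879] F [ 1.   0.6 -0.5] w 0.44771546080847446
tool delta [ 0.54980813 -0.46052569 -0.00118844]
```

Emit:
servo_tool --pt "0.5 -0.5 25 0 45" --pt "0 0 25 0 45" --pt "0 0 20 0 45" --pt "0 0 10 0 45" --pt "0 0 0 0 45"

```text
t: 2.7
tool_pos: [496.8, -164.4, 81.7]
tool_rot: [-2.912, 1.179, 0.003]
contact_force: [0.2, -0.1, 1.1]
gripper_width: 0.452
```

```bash
python3 - <<'E'
from m import *
s=read_camera("scene");cv2.imwrite("pics/a.png",cv2.resize(s["color"][170:320,110:310],None,fx=4,fy=4,interpolation=2))
goto(496.8,-164.5)
E
```

```text
t 2.75 pos [ 497.4 -164.7   82.6] xaxis deg -44.10413847098405 tilt [-0.00019285  0.00013177] F [-0.2  0.3  0.4] w 0.45215336142474105
tool delta [-5.85788131e-01  2.21089310e-01  1.43593297e-04]
```

View pics/a.png

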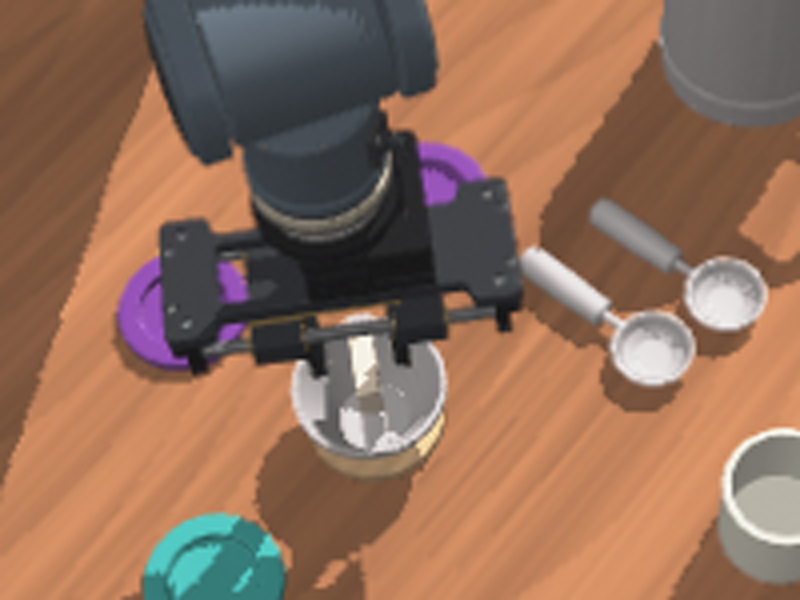

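The fingers stand either side of the cream block (at about (365,360) in the crop), well inside the rim, so I'll descend 30 mm and close.

Emit:
servo_tool --pt "0 0 10 0 45" --pt "0 0 10 0 45" --pt "0 0 10 0 45" --pt "0 0 0 0 45" --pt "0 0 0 0 0" --force 30

```text
t: 3.25
tool_pos: [497.0, -164.6, 52.2]
tool_rot: [-2.911, 1.182, 0.001]
contact_force: [-0.1, 0.2, -0.2]
gripper_width: 0.418
```

Emit:
servo_tool --pt "0 0 0 0 0" --pt "0 0 0 0 0" --pt "0 0 0 0 0" --pt "0 0 0 0 0" --pt "0 0 0 0 0"

```text
t: 3.75
tool_pos: [497.5, -164.7, 52.7]
tool_rot: [-2.911, 1.182, -0.001]
contact_force: [0.8, 0.2, 0.9]
gripper_width: 0.158
```

Emit:
servo_tool --pt "0 0 0 0 0" --pt "0 0 -3 0 0" --pt "0 0 -5 0 0" --pt "0 0 -8 0 0" --pt "0 0 -8 0 0"

```text
t: 4.25
tool_pos: [497.0, -164.6, 77.1]
tool_rot: [-2.911, 1.182, 0.001]
contact_force: [0.1, -0.3, -3.6]
gripper_width: 0.157
```

Emit:
servo_tool --pt "0 0 -25 0 0" --pt "0 0 -30 0 0" --pt "0 0 -30 0 0" --pt "0 0 -30 0 0" --pt "0 0 -30 0 0"

```text
t: 4.75
tool_pos: [496.7, -164.4, 223.4]
tool_rot: [2.911, -1.182, 0.0]
contact_force: [0.4, 0.0, -2.4]
gripper_width: 0.158
```

Emit:
servo_tool --pt "0 0 -10 -0.1 0" --pt "0 0 0 -0.15 0" --pt "0 0 0 -0.15 0" --pt "0 0 0 -0.15 0" --pt "0 0 0 -0.1 0"

```text
t: 5.25
tool_pos: [496.7, -164.4, 232.1]
tool_rot: [3.136, -0.182, -0.0]
contact_force: [0.1, -0.5, -3.2]
gripper_width: 0.161
```

```bash
python3 -c "
from m import *
goto(523,199)"
```

```text
t 5.25 pos [ 496.7 -164.4  232.1] xaxis deg -6.655579799505623 tilt [-1.29274390e-04  6.16266099e-06] F [ 0.1 -0.5 -3.2] w 0.16065176261671565
tool delta [-1.59522155e+01 -3.63959104e+02 -1.16564718e-03]
```

Emit:
servo_tool --pt "-1.6 -15 0 0 0" --pt "-1.6 -30 0 0 0" --pt "-1.6 -40 0 0 0" --pt "-1.6 -45 0 0 0" --pt "-1.6 -45 0 0 0"

```text
t: 5.75
tool_pos: [509.6, 12.5, 231.9]
tool_rot: [-3.135, 0.196, 0.0]
contact_force: [0.9, -0.6, -4.0]
gripper_width: 0.155
```

Emit:
servo_tool --pt "-1.6 -45 0 0 0" --pt "-1.6 -45 0 0 0" --pt "-1.6 -40 0 0 0" --pt "-1.6 -35 0 0 0" --pt "-1.6 -24 0 0 0"

```text
t: 6.25
tool_pos: [524.0, 202.1, 231.9]
tool_rot: [-3.135, 0.191, 0.001]
contact_force: [0.5, -0.4, -3.6]
gripper_width: 0.159
```

Emit:
servo_tool --pt "0 0 0 0 0" --pt "0 0 0 0 0"

```text
t: 6.45
tool_pos: [524.1, 199.6, 231.5]
tool_rot: [3.135, -0.189, -0.002]
contact_force: [-0.8, 0.2, -3.7]
gripper_width: 0.157
```

```bash
python3 - <<'E'
from m import *
S=read_camera("scene");T=read_camera("top")
r=lambda im,y,x,h,w,k:cv2.resize(im[y:y+h,x:x+w],None,fx=k,fy=k,interpolation=2)
cv2.imwrite("pics/b.png",np.hstack([r(S["color"],60,240,120,100,4),r(T["color"],160,160,120,100,4)]))
goto(523,199)
E
```

```text
t 6.55 pos [524.6 198.2 231.6] xaxis deg -7.008673011744699 tilt [-0.00085172 -0.00047263] F [-0.   0.7 -2.9] w 0.1584208976684026
tool delta [-1.70724706e+00 -6.01464005e-01  1.00011453e-03]
```

View pics/b.png

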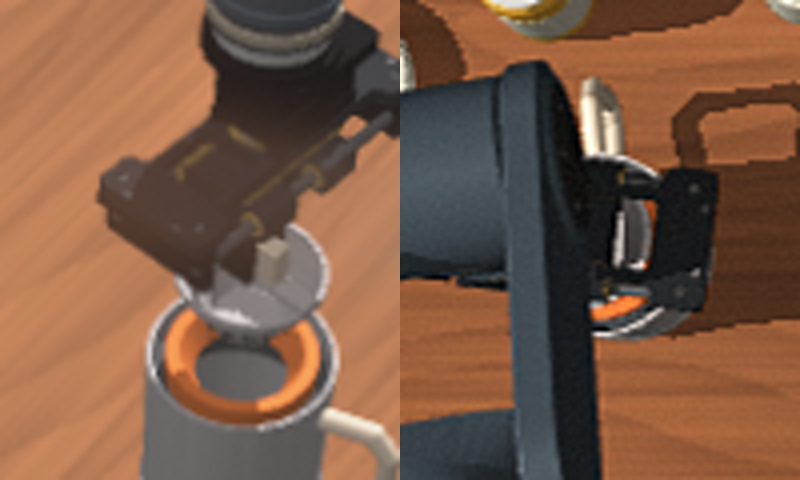

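Emit:
servo_tool --pt "-1.5 -0.3 10 0 0" --pt "0 0 10 0 0" --pt "0 0 10 0 0" --pt "0 0 8 0 0" --pt "0 0 6 0 0"

```text
t: 7.05
tool_pos: [523.5, 198.7, 186.2]
tool_rot: [3.135, -0.191, -0.003]
contact_force: [0.1, 0.0, -2.4]
gripper_width: 0.163
```

Emit:
servo_tool --pt "0 0 4 0 0" --pt "0 0 4 0 0" --pt "0 0 4 0 0" --pt "0 0 0 0 0" --pt "0 0 0 0 0"

```text
t: 7.55
tool_pos: [524.0, 199.1, 175.7]
tool_rot: [-3.136, 0.19, -0.001]
contact_force: [0.8, -0.4, -2.3]
gripper_width: 0.159
```

Emit:
servo_tool --pt "0 0 2 0 0" --pt "0 0 1 0 0" --pt "0 0 0 0 0"

```text
t: 7.85
tool_pos: [523.8, 199.1, 172.5]
tool_rot: [3.136, -0.19, -0.0]
contact_force: [0.1, -1.5, -3.8]
gripper_width: 0.156
```

```bash
python3 - <<'E'
from m import *
S=read_camera("scene")
cv2.imwrite("pics/c.png",cv2.resize(S["color"][80:200,230:370],None,fx=5,fy=5,interpolation=2))
goto(523,198.7); print(read_state()["wrist_torque"])
E
```

```text
t 7.9 pos [523.9 199.1 172.6] xaxis deg -6.945108653710574 tilt [-6.32204214e-05  1.34030958e-05] F [ 0.2 -1.  -2.7] w 0.15973120238972557
tool delta [-8.12257655e-01  4.69725576e-01  4.96321307e-05]
[ 0.03575803  0.04668695 -0.07127666]
```

View pics/c.png

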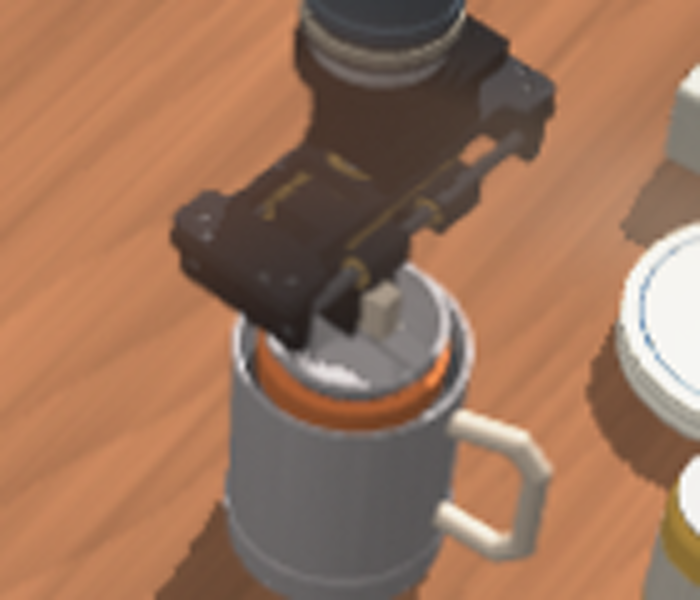

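The basket is descending centred inside the collar, with its rim at about (355,330) of the crop. From here I go down in small steps, watching the force.

Emit:
servo_tool --pt "-0.5 0 1 0 0" --pt "0 0 1 0 0" --pt "0 0 1 0 0" --pt "0 0 0 0 0"

```text
t: 8.3
tool_pos: [523.9, 198.6, 170.1]
tool_rot: [3.135, -0.19, 0.002]
contact_force: [-1.4, -3.5, 2.5]
gripper_width: 0.163
```

Emit:
servo_tool --pt "0 0 1 0 0" --pt "0 0 1 0 0" --pt "0 0 0 0 0" --pt "0 0 0 0 0"

```text
t: 8.7
tool_pos: [523.8, 198.7, 167.7]
tool_rot: [3.135, -0.19, 0.001]
contact_force: [0.3, -5.2, 3.3]
gripper_width: 0.157
```

Emit:
servo_tool --pt "0 0 1 0 0" --pt "0 0 0 0 0" --pt "0 0 0 0 0"

```text
t: 9.0
tool_pos: [523.8, 198.7, 166.6]
tool_rot: [3.135, -0.19, 0.001]
contact_force: [0.3, -5.9, 2.3]
gripper_width: 0.157
```

The sideways force is −y, so the basket sits slightly too far in +y. I'll shift it toward −y, which is tool +y.

Emit:
servo_tool --pt "0 0.7 0 0 0" --pt "0 0.7 0 0 0" --pt "0 0 0 0 0" --pt "0 0 0 0 0"

```text
t: 9.4
tool_pos: [523.6, 198.3, 166.4]
tool_rot: [-3.135, 0.191, -0.001]
contact_force: [2.9, -0.9, -1.8]
gripper_width: 0.159
```

Emit:
servo_tool --pt "0 0.8 0 0 0" --pt "0 0 0 0 0" --pt "0 0 0 0 0"

```text
t: 9.7
tool_pos: [523.4, 197.7, 166.4]
tool_rot: [-3.134, 0.191, -0.001]
contact_force: [2.4, 2.1, -2.4]
gripper_width: 0.16
```

Emit:
servo_tool --pt "0.6 -0.4 0 0 0" --pt "0 0 1 0 0" --pt "0 0 1 0 0" --pt "0 0 0 0 0" --pt "0 0 0 0 0"

```text
t: 10.2
tool_pos: [523.8, 197.7, 164.9]
tool_rot: [-3.135, 0.19, -0.0]
contact_force: [1.1, 5.1, 2.1]
gripper_width: 0.159
```

Emit:
servo_tool --pt "0 0 1 0 0" --pt "0 0 0 0 0" --pt "0 0 0 0 0"

```text
t: 10.5
tool_pos: [523.8, 197.6, 163.6]
tool_rot: [-3.135, 0.191, -0.0]
contact_force: [1.0, 5.7, 3.0]
gripper_width: 0.156
```

Emit:
servo_tool --pt "0 -0.5 0 0 0" --pt "0 0 0 0 0" --pt "0 0 0 0 0"

```text
t: 10.8
tool_pos: [523.8, 197.7, 163.5]
tool_rot: [3.136, -0.19, -0.0]
contact_force: [1.3, 3.3, 3.3]
gripper_width: 0.155
```

Emit:
servo_tool --pt "0 0 1 0 0" --pt "0 0 0 0 0" --pt "0 0 0 0 0"

```text
t: 11.1
tool_pos: [523.8, 197.7, 162.4]
tool_rot: [3.136, -0.19, -0.0]
contact_force: [0.1, 4.1, 2.6]
gripper_width: 0.159
```

Nested now: the vertical load is about 3 N of push plus the weight, and the collar has begun to slip. I'll release so the basket centres itself, back up, close the fingers and take a look.

Emit:
servo_tool --pt "0 -0.4 0 0 0" --pt "0 0 0 0 20" --pt "0 0 0 0 25" --pt "0 0 0 0 30" --pt "0 0 0 0 35"

```text
t: 11.6
tool_pos: [523.5, 197.7, 162.2]
tool_rot: [3.135, -0.19, -0.002]
contact_force: [-0.5, 0.5, -0.0]
gripper_width: 0.311
```

Emit:
servo_tool --pt "0 0 0 0 40" --pt "0 0 0 0 40" --pt "0 0 -10 0 40" --pt "0 0 -15 0 40" --pt "0 0 -20 0 40"

```text
t: 12.1
tool_pos: [523.4, 198.1, 208.0]
tool_rot: [3.135, -0.19, -0.003]
contact_force: [-0.6, -0.1, -1.3]
gripper_width: 0.401
```

Emit:
servo_tool --pt "0 0 -20 0 40" --pt "0 0 0 0 0" --pt "0 0 0 0 0" --pt "0 0 0 0 0" --pt "0 0 0 0 0"

```text
t: 12.6
tool_pos: [523.1, 198.0, 226.4]
tool_rot: [3.135, -0.19, -0.004]
contact_force: [0.2, -0.4, 0.4]
gripper_width: 0.121
```

```bash
python3 - <<'E'
from m import *
S=read_camera("scene")
cv2.imwrite("pics/d.png",cv2.resize(S["color"][80:200,230:370],None,fx=5,fy=5,interpolation=2))
goto(523.3,198); print(read_state()["wrist_torque"])
E
```

```text
t 12.65 pos [523.2 198.  226.5] xaxis deg -6.942748903977234 tilt [-0.00218763 -0.00038842] F [ 0.2  0.7 -0.3] w 0.07728123025230756
tool delta [ 0.06880997  0.01343024 -0.00013747]
[-0.00367545 -0.02108956 -0.01628392]
```

View pics/d.png

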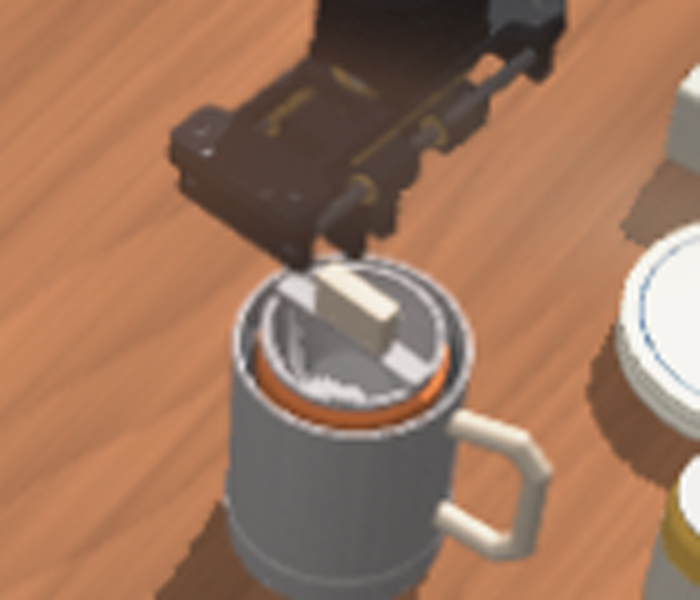

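The basket sits level and free in the collar, with its block top at about (358,290) of the crop. Now I'll press on the flat top with the fingers closed.

Emit:
servo_tool --pt "0 0 10 0 0" --pt "0 0 10 0 0" --pt "0 0 5 0 0" --pt "0 0 3 0 0" --pt "0 0 2 0 0"

```text
t: 13.15
tool_pos: [523.7, 198.1, 196.9]
tool_rot: [3.136, -0.19, -0.001]
contact_force: [-0.4, -0.4, 0.2]
gripper_width: 0.005
```

Emit:
servo_tool --pt "0 0 1.5 0 0" --pt "0 0 1.5 0 0" --pt "0 0 1.5 0 0" --pt "0 0 1.5 0 0" --pt "0 0 0 0 0"

```text
t: 13.65
tool_pos: [523.8, 198.1, 191.5]
tool_rot: [3.136, -0.19, -0.0]
contact_force: [0.4, -0.0, 1.0]
gripper_width: 0.004
```

Emit:
servo_tool --pt "0 0 1 0 0" --pt "0 0 1 0 0" --pt "0 0 0 0 0"

```text
t: 13.95
tool_pos: [524.0, 198.2, 189.8]
tool_rot: [-3.136, 0.19, -0.001]
contact_force: [-0.2, 0.1, 1.4]
gripper_width: 0.009
```

Emit:
servo_tool --pt "0 0 1 0 0" --pt "0 0 1 0 0" --pt "0 0 0 0 0"

```text
t: 14.25
tool_pos: [524.0, 198.2, 187.6]
tool_rot: [-3.136, 0.19, -0.0]
contact_force: [-0.8, -0.4, 3.0]
gripper_width: 0.006
```

Emit:
servo_tool --pt "0 0 0.5 0 0" --pt "0 0 0.5 0 0" --pt "0 0 0 0 0"

```text
t: 14.55
tool_pos: [524.0, 198.2, 186.5]
tool_rot: [-3.136, 0.19, -0.0]
contact_force: [-0.3, 0.4, 1.7]
gripper_width: 0.005
```

Emit:
servo_tool --pt "0 0 0.4 0 0" --pt "0 0 0.4 0 0" --pt "0 0 0.4 0 0" --pt "0 0 0 0 0"

```text
t: 14.95
tool_pos: [524.0, 198.2, 185.3]
tool_rot: [-3.136, 0.19, -0.0]
contact_force: [-0.6, 0.4, 3.1]
gripper_width: 0.006
```

Emit:
servo_tool --pt "0 0 0.4 0 0" --pt "0 0 0.4 0 0" --pt "0 0 0.4 0 0" --pt "0 0 0 0 0"

```text
t: 15.35
tool_pos: [524.0, 198.2, 184.1]
tool_rot: [-3.136, 0.19, -0.0]
contact_force: [-0.7, -1.1, 3.0]
gripper_width: 0.007
```

Emit:
servo_tool --pt "0 0 0.4 0 0" --pt "0 0 0.4 0 0" --pt "0 0 0.4 0 0" --pt "0 0 0 0 0"

```text
t: 15.75
tool_pos: [524.0, 198.2, 182.9]
tool_rot: [-3.136, 0.19, -0.0]
contact_force: [1.0, 0.2, 3.2]
gripper_width: 0.002
```

Emit:
servo_tool --pt "0 0 0.4 0 0" --pt "0 0 0.4 0 0" --pt "0 0 0.4 0 0" --pt "0 0 0 0 0"

```text
t: 16.15
tool_pos: [524.0, 198.2, 181.7]
tool_rot: [-3.136, 0.19, -0.0]
contact_force: [0.1, -0.7, 3.8]
gripper_width: 0.007
```

Emit:
servo_tool --pt "0 0 0.4 0 0" --pt "0 0 0.4 0 0" --pt "0 0 0.4 0 0" --pt "0 0 0 0 0"

```text
t: 16.55
tool_pos: [524.0, 198.2, 180.5]
tool_rot: [-3.136, 0.19, -0.0]
contact_force: [1.4, 0.3, 3.2]
gripper_width: 0.003
```

Emit:
servo_tool --pt "0 0 0.4 0 0" --pt "0 0 0.4 0 0" --pt "0 0 0.4 0 0" --pt "0 0 0 0 0"

```text
t: 16.95
tool_pos: [524.0, 198.2, 179.3]
tool_rot: [-3.136, 0.19, -0.0]
contact_force: [0.9, 0.8, 1.7]
gripper_width: 0.007
```

Emit:
servo_tool --pt "0 0 0.4 0 0" --pt "0 0 0.4 0 0" --pt "0 0 0.4 0 0" --pt "0 0 0 0 0"

```text
t: 17.35
tool_pos: [523.9, 198.2, 178.1]
tool_rot: [-3.136, 0.19, -0.0]
contact_force: [-0.1, 0.6, 2.9]
gripper_width: 0.009
```

Emit:
servo_tool --pt "0 0 0.4 0 0" --pt "0 0 0.4 0 0" --pt "0 0 0.4 0 0" --pt "0 0 0 0 0"

```text
t: 17.75
tool_pos: [524.0, 198.2, 176.9]
tool_rot: [-3.136, 0.19, -0.0]
contact_force: [1.9, 0.1, 2.9]
gripper_width: 0.005
```

Emit:
servo_tool --pt "0 0 0.4 0 0" --pt "0 0 0.4 0 0" --pt "0 0 0.4 0 0" --pt "0 0 0 0 0"

```text
t: 18.15
tool_pos: [524.0, 198.2, 175.7]
tool_rot: [-3.136, 0.19, -0.0]
contact_force: [2.4, 0.5, 1.6]
gripper_width: 0.006
```

Emit:
servo_tool --pt "0 0 0.4 0 0" --pt "0 0 0.4 0 0" --pt "0 0 0.4 0 0" --pt "0 0 0 0 0"

```text
t: 18.55
tool_pos: [524.0, 198.2, 175.0]
tool_rot: [-3.136, 0.19, -0.0]
contact_force: [0.6, -0.3, 5.0]
gripper_width: -0.0
```

Emit:
servo_tool --pt "0 0 0.3 0 0" --pt "0 0 0.2 0 0" --pt "0 0 0 0 0"

```text
t: 18.85
tool_pos: [524.0, 198.2, 174.8]
tool_rot: [-3.136, 0.19, -0.001]
contact_force: [-0.3, 0.1, 7.8]
gripper_width: 0.004
```

The force is now rising, so this is the stop. I'll build up in small steps.

Emit:
servo_tool --pt "0 0 0.4 0 0" --pt "0 0 0.4 0 0" --pt "0 0 0 0 0" --pt "0 0 0 0 0"

```text
t: 19.25
tool_pos: [524.0, 198.2, 174.6]
tool_rot: [-3.136, 0.19, -0.001]
contact_force: [-0.9, 0.1, 11.1]
gripper_width: 0.009
```

Emit:
servo_tool --pt "0 0 0.5 0 0" --pt "0 0 0.5 0 0" --pt "0 0 0.3 0 0" --pt "0 0 0 0 0" --pt "0 0 0 0 0"

```text
t: 19.75
tool_pos: [524.1, 198.2, 174.2]
tool_rot: [-3.136, 0.19, -0.002]
contact_force: [-1.6, -0.6, 15.6]
gripper_width: 0.007
```

Emit:
servo_tool --pt "0 0 0.4 0 0" --pt "0 0 0.2 0 0" --pt "0 0 0 0 0" --pt "0 0 0 0 0" --pt "0 0 0 0 0"

```text
t: 20.25
tool_pos: [524.1, 198.2, 174.0]
tool_rot: [-3.136, 0.19, -0.002]
contact_force: [-2.1, 0.6, 18.1]
gripper_width: 0.009
```

Emit:
servo_tool --pt "0 0 0 0 0" --pt "0 0 0 0 0" --pt "0 0 0 0 0" --pt "0 0 0 0 0" --pt "0 0 0 0 0"

```text
t: 20.75
tool_pos: [524.1, 198.2, 174.0]
tool_rot: [-3.136, 0.19, -0.002]
contact_force: [-2.3, -0.4, 17.7]
gripper_width: 0.006
```

Emit:
servo_tool --pt "0 0 0 0 0" --pt "0 0 0 0 0" --pt "0 0 0 0 0" --pt "0 0 0 0 0" --pt "0 0 0 0 0"

```text
t: 21.25
tool_pos: [524.1, 198.2, 174.0]
tool_rot: [-3.136, 0.19, -0.003]
contact_force: [-3.1, -0.8, 17.5]
gripper_width: 0.004
```

The push held at about 17.8 N for over a second. I'll lift off gently, move clear and look.

Emit:
servo_tool --pt "0 0 -1 0 0" --pt "0 0 -1 0 0" --pt "0 0 -2 0 0" --pt "0 0 -5 0 0" --pt "0 0 -15 0 0"

```text
t: 21.75
tool_pos: [521.6, 197.7, 193.6]
tool_rot: [3.134, -0.19, -0.01]
contact_force: [0.3, -0.2, -1.0]
gripper_width: 0.003
```

Emit:
servo_tool --pt "0 0 -30 0 0" --pt "0 0 -30 0 0" --pt "0 40 0 0 0" --pt "0 45 0 0 0" --pt "0 45 0 0 0"

```text
t: 22.25
tool_pos: [506.9, 68.2, 255.0]
tool_rot: [3.136, -0.187, -0.003]
contact_force: [0.3, 0.6, 0.2]
gripper_width: 0.003
```

Emit:
servo_tool --pt "0 45 0 0 0" --pt "0 45 0 0 0" --pt "0 40 0 0 0" --pt "0 0 0 0 0" --pt "0 0 0 0 0"

```text
t: 22.75
tool_pos: [491.6, -60.4, 254.7]
tool_rot: [-3.134, 0.194, 0.004]
contact_force: [-0.9, 0.2, -0.3]
gripper_width: 0.009
```

```bash
python3 - <<'E'
from m import *
S=read_camera("scene");T=read_camera("top")
r=lambda im,y,x,h,w,k:cv2.resize(im[y:y+h,x:x+w],None,fx=k,fy=k,interpolation=2)
cv2.imwrite("pics/e.png",np.hstack([r(S["color"],115,250,85,100,4),r(T["color"],180,165,85,100,4)]))
# collar outer vs basket rim, top view; stop lip z~129, rim z~142
q=(180,190,62,62);b,h=cut(T,*q)
m=(b[...,2]-b[...,0]>90)&(b[...,2]-b[...,1]>60)&(b[...,2]>150)
n,l,st,_=cv2.connectedComponentsWithStats(m.astype(np.uint8));print(st[1:][st[1:,4]>30].tolist())
cs,e=ell(m,q[:2]);print("collar",e,circ(T,cs,130))
goto(523,198)
E
```

```text
[[0, 2, 25, 5, 99], [0, 9, 13, 5, 34], [0, 54, 62, 8, 256]]
collar ((210.4430694580078, 248.18130493164062), (9.5060396194458, 65.9535140991211), 88.9948501586914) (array([401.4927999 , 196.88288809]), np.float64(86.25355645798399))
t 22.85 pos [491.9 -58.9 254.9] xaxis deg -6.907571671074787 tilt [-0.00157692  0.00109139] F [ 0.2 -0.7 -0.1] w 0.00368317387890842
tool delta [-3.93883206e-03 -2.58754110e+02  2.31285016e-01]
```

View pics/e.png

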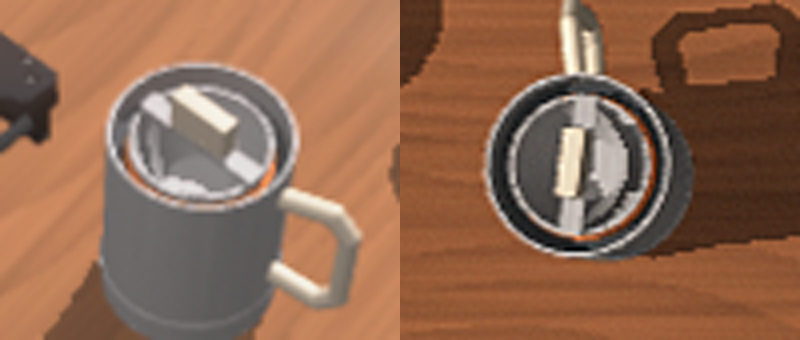

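```bash
python3 -c "
from cell import *
print(sign_off())"
```

```text
the job is handed in; nothing more can be done
None
```

The basket is in the pot's collar, pressed down to the stop and released, and I handed the job in at about 23 s of the 56 s allowed.

**What I did:** I took the basket from the wood stand by its grip and lowered it into the collar, using the sideways force to centre it. I released it there and pressed on the flat top of the grip with closed fingers. The collar slipped down about 17 mm at a reading of about 3 N on the tool, plus the basket's weight. It then met the stop, and I held a tool reading of about 18 N for more than a second before lifting off.

**Last checks:** The final pictures show the basket level, looking centred and deep in the pot, with the gripper clear of it and force readings near zero. The arm kept clear of the other things on the table. I saw no sign that any had moved, but did not measure their positions.

**What failed:** My last numeric check of the collar's centre picked up the table's colour instead of the collar, so its number is worthless. The final centring therefore rests on the pictures and on how the push behaved. During the hold there was also a small sideways force of 2–3 N in x, which was gone after release.

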